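# Run a gear selector through Drive to its last position

## Task

We are bench-testing this automatic gear selector before it goes back into the car. Its lever stands in Neutral: push the knob, never gripping or ramming it, through the Drive click and on to the last position at the rear end of the gate (the end away from the cable bracket), so that it stays there by itself when you take the hand away. Leave the spray can, the bottle, the socket and the screwdriver as they are.

Things in the scene. Friction and masses are not known exactly. Their poses are not given: they have to be found in the camera images.
- selector: Car gear selector: black housing 164 x 76 mm, fixed on an aluminium plate 250 x 150 x 10 mm that cannot shift. Origin on the bench, at the plate's middle, straight under the lever's pivot; z up, +x along the gate to its rear end (last position). Small parts on the flanks reach y +-63 mm, below the gate plate.
- gate (a point): Middle of the slot in the grey gate plate (128 x 68 mm), on its top, 100 mm above the bench. The slot runs along the selector's x; five white marks beside it, 11 mm apart, are from front to rear Park, Reverse, Neutral, Drive and the last position.
- bracket (a point): Top of the cable bracket, an upright steel fork 30 mm wide and 84 mm high at the selector's front (-x) end; it tells the front from the rear.
- shift (a joint): Lever angle, rad, about a level pivot 38 mm above the bench, growing to the rear. Detents: 0 Neutral (upright, locked against going forward), 0.17 Drive (first click), 0.34 last position; it springs into the nearest, humps at 0.085 and 0.255. Pushed at mid-knob it takes about 9 N to leave a detent, less and less towards the hump, and past it snaps on. A firm end stop at 0.352.
- stick: The whole lever: bare steel rod 12 mm thick and on it the knob, a black rounded block 44 mm fore-and-aft x 40 mm across x 60 mm high, in Neutral 170 to 230 mm above the bench. Origin on the pivot; z along the rod, upward, knob's middle at z 162 mm; x to the rear.
- knob_front: Front face of the knob, the one to push: 26 mm wide, 52 mm high. Origin at the middle of the face, 22 mm ahead of the knob's middle; +x into the knob, to the rear. From Neutral to the last position this point goes about 55 mm to the rear and shifts in height by less than 10 mm.
- knob_rear: The opposite, rear face of the knob; origin at the middle of the face, 22 mm behind the knob's middle. Pressing front and rear face at once counts as gripping.
- knob_left: The flank of the knob on the selector's +y side, with the round release button (not needed here); origin at the middle of the flank, 20 mm from the knob's middle. Pressing both flanks at once counts as gripping.
- knob_right: The flank of the knob on the selector's -y side; origin at the middle of the flank, 20 mm from the knob's middle.
- spray_can: Bystander: upright spray can with a black cap, 53 mm across, 135 mm high, loose on the bench; origin at the middle of its foot.
- fluid_bottle: Bystander: upright grey bottle with a white cap, 56 mm across, 125 mm high, loose on the bench; origin at the middle of its foot.
- deep_socket: Bystander: upright steel socket, 28 mm across, 78 mm high, loose on the bench; origin at the middle of its foot.
- screwdriver: Bystander: screwdriver lying on the bench, 190 mm long, its handle to its -x; origin under its middle.

How it is judged:
On the way, in this order (a step that is already met when the one before it is completed fails the run):
1. the lever is pushed out of Neutral towards the Drive click (value of joint shift between 0.015 and 0.17 rad and contact force between any of the fingers, the arm and stick above 1 N), for 0.02 s.
2. it is pushed on out of Drive (value of joint shift above 0.185 rad and contact force between any of the fingers, the arm and stick above 1 N), for 0.02 s.
At the end, for the whole second after the job is handed in: The lever rests by itself in its last position (0.34 rad, within 0.03), and the can, bottle, socket and screwdriver are within 20 mm of where they were (value of joint shift between 0.31 and 0.37 rad and velocity of joint shift between -0.05 and 0.05 rad/s and distance of each of spray_can, fluid_bottle, deep_socket, screwdriver from where it was at the start of the episode below 0.02 m); the robot touches nothing.
It fails at once if the knob is gripped: pressed on two opposite faces at once (over 3 N on each) ((contact force between the fingers and knob_front above 3 N and contact force between the fingers and knob_rear above 3 N) or (contact force between the fingers and knob_left above 3 N and contact force between the fingers and knob_right above 3 N)).
It fails at once if the lever is rammed or squeezed: over 80 N between the fingers and the lever (contact force between the fingers and stick above 80 N).
It fails at once if a bystander is knocked over, shoved aside or lifted (distance of any of spray_can, fluid_bottle, deep_socket, screwdriver from where it was at the start of the episode above 0.02 m or angle between any of spray_can, fluid_bottle, deep_socket's own z axis and vertical above 0.4 rad).
It also fails if it takes over 35 s, if anything falls off the work surface, if the arm or the gripper's body presses on something with over 40 N, if the wrist force passes 120 N, or if a joint passes its speed limit or range.

## Robot

A 7-joint arm with a two-finger parallel gripper is mounted at the origin on the work surface. World frame = base frame: x ahead of the robot, y to its left, z up, the work surface at z = 0. Lengths are in m, angles in rad, forces in N, time in s.
With the tool pointing down it reaches from about 0.4 to 0.875 m from the base axis. Payload 4.4 kg.
Tool frame: the origin (TCP) lies midway between the tips of the shut fingers; the grasp point (between the pads) lies 19 mm behind it; z points along the fingers, y is the direction in which the jaws open and shut (so a half turn about z gives the same grasp; the last joint's range is limited). The gripper opens to 85 mm and grips with 20 to 120 N. Pads are 22 mm wide; open, the fingers measure 114 mm over their backs; the gripper's body (76 mm by 85 mm) begins 54 mm behind the grasp point. The pads swing forward as they close: fully open they stand 13 mm farther back than shut.
Start: joints at [1.041, 0.628, 0.038, 1.517, -0.027, 0.996, -0.02], TCP at [0.291, -0.581, 0.231] pointing down, gripper open.
Joint ranges: [-3.06, 3.06], [-0.37, 2.12], [-1.25, 1.32], [0.18, 2.47], [-1.1, 4.24], [0.23, 1.98], [-2.94, 2.94]. Speed limits (rad/s): [2.57, 2.57, 3.14, 3.14, 3.14, 3.14, 3.14].

## Interface

Orientations are given as a unit quaternion [x, y, z, w].
In Python, from cell import bot, optics gives the robot as it stands. The module is installed in compiled form; this text tells all that it offers.
- The arm moves only by the shell command python3 -m inch 'ROWS' [FORCE]. ROWS is JSON, one flat list of numbers, 5 for each row, row after row: the shift along the tool's x, y, z in mm, then the turn about the tool's z in degrees, then the gripper command: -1 is shut, 1 is fully open, values between are in proportion. In form: [tx, ty, tz, yaw, hand, tx, ty, tz, yaw, hand, ...]. A call has 1 to 12 rows; each row is the pose to reach, as a shift and turn from the pose commanded when the call began, along the tool's axes at that moment; what a row does not reach only later rows make up. A row lasts 1/12 s, in which the tool goes at most 41.7 mm and 7.16 degrees, less where a joint would pass 70% of its speed; a pose out of reach is approached as far as the arm can. A call with a gripper value outside its range is refused whole. The fingers move at their own pace and stop on an object; FORCE is the grip in N (left out, the last holds). Time passes only in rows, so rows that repeat a pose let the fingers close. It gives the time, the measured TCP pose, the force and the opening at its end, in the units of the state.
- bot.get_obs(): the state, without advancing time (a new reading comes with each control period).
- optics.grab_frame(name): name is "scene" or "top" or "wrist"; returns a dict with "frame" (384x512x3 uint8, red, green, blue), "fx", "fy", "cx", "cy" (pixels), "rvec" (rotation vector, rad) and "tvec" (3), from world to camera coordinates, as OpenCV has them; the wrist camera has in their place "tool_from_camera" (4x4, takes a point from camera to tool coordinates, whose origin is the TCP and whose axes are the flange's). Camera axes: x right, y down, z forward; pixel columns grow to the right and rows downward; lengths in m; the calibration is good to about 2 mm. A picture is of the moment at which its call begins: read the wrist's pose just before it. There is no depth.
- bot.close_job(): hands the job in, once; it reports no verdict.
The state is a dict: "clock": time; "joint_pos": joint angles; "qd": joint speeds; "joint_torque": joint torques, N m; "eef_pos": TCP position; "orientation": TCP orientation; "wrist_force": force on the tool from outside, world axes, zero at the start; "torque": the same for the moment, N m; "opening": finger opening in m.
Only numpy, scipy, OpenCV 4.12 (cv2) and the standard library are available. Lean on these libraries where they do the work, as an engineer would, in place of code of your own. Each camera call takes 0.05 s, during which the arm holds its last target. There are 200 camera calls.

## Working session

There is one attempt and no reset: what is moved stays moved. The work goes in short steps, Python scripts to look and compute and a shell command to move; the robot and the scene stay as the last step left them, time stands still between calls to the robot, and variables do not carry over. Pictures are saved under pics/ and viewed, about 8 in all and at most 12, crops included, and the job is handed in when it is done.

```bash
mkdir -p pics; cat > h.py <<'E'
import numpy as np, cv2, pickle
from cell import bot, optics
from scipy.spatial.transform import Rotation as R
def snap(n,f):
    d=optics.grab_frame(n); cv2.imwrite(f'pics/{f}.png',d['frame'][:,:,::-1]); pickle.dump(d,open(f'pics/{f}.pkl','wb')); return d
def ray_z(f,u,v,z):
    d=pickle.load(open(f'pics/{f}.pkl','rb')); Rm=cv2.Rodrigues(np.array(d['rvec'],float))[0]; t=np.array(d['tvec'],float).ravel()
    c=-Rm.T@t; r=Rm.T@np.array([(u-d['cx'])/d['fx'],(v-d['cy'])/d['fy'],1]); return c+r*(z-c[2])/r[2]
def proj(f,P):
    d=pickle.load(open(f'pics/{f}.pkl','rb')); K=np.array([[d['fx'],0,d['cx']],[0,d['fy'],d['cy']],[0,0,1.]])
    return cv2.projectPoints(np.array(P,float).reshape(-1,1,3),np.array(d['rvec'],float),np.array(d['tvec'],float),K,None)[0].reshape(-1,2)
E
python3 - <<'E'
from h import *
o=bot.get_obs(); print({k:np.round(v,3) for k,v in o.items()}); print(R.from_quat(o['orientation']).as_matrix().round(3))
for n in('scene','top'): snap(n,n+'0')
a=cv2.imread('pics/scene0.png');b=cv2.imread('pics/top0.png')
E
```

```text
{'clock': np.float64(0.0), 'joint_pos': array([ 1.041,  0.629,  0.038,  1.518, -0.027,  0.996, -0.02 ]), 'qd': array([ 0.001,  0.   , -0.001,  0.001, -0.   , -0.   ,  0.001]), 'joint_torque': array([-1.0000e-03, -5.6339e+01,  1.2260e+00, -1.9344e+01,  1.1000e-02,
        1.1000e-02, -0.0000e+00]), 'eef_pos': array([ 0.291, -0.581,  0.23 ]), 'orientation': array([ 0.973,  0.23 , -0.   , -0.001]), 'wrist_force': array([ 0.528, -0.304,  0.952]), 'torque': array([-0.008, -0.021,  0.021]), 'opening': np.float64(0.085)}
[[ 0.894  0.447 -0.001]
 [ 0.447 -0.894  0.002]
 [-0.    -0.002 -1.   ]]
```

View pics/scene0.png

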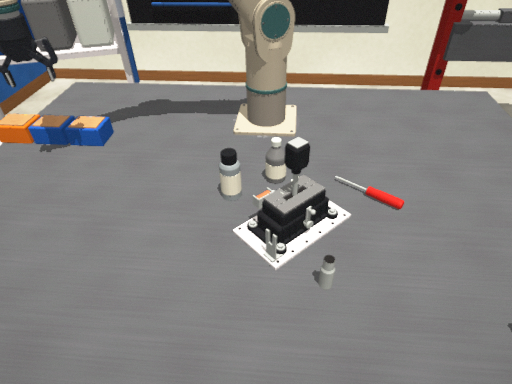

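View pics/top0.png

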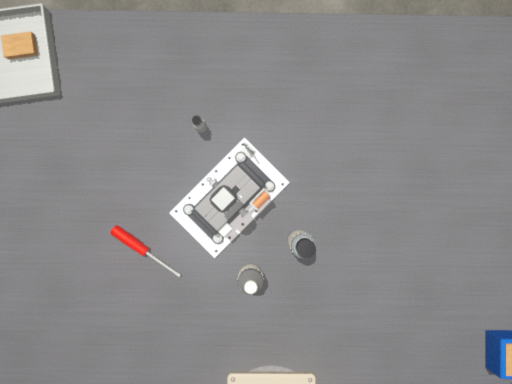

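The scene view shows the fork (bracket) at about (270,243), on the camera side. In the top view it is at about (250,152), so the rear points down-left, towards the robot. Next I'll measure the plate and the other objects.

```bash
python3 - <<'E'
from h import *
b=cv2.imread('pics/top0.png')[110:310,100:330]
cv2.imwrite('pics/topc.png',cv2.resize(b,None,fx=3,fy=3,interpolation=cv2.INTER_CUBIC)[:600])
# plate corners: white/bright hull
C=[(245,139),(289,183),(216,257),(170,212)]
P=np.array([ray_z('top0',u,v,.01) for u,v in C]);print(P.round(3),np.linalg.norm(np.diff(P,axis=0),axis=1).round(3))
o=P.mean(0);d=(P[2]+P[3]-P[0]-P[1])[:2];yaw=np.arctan2(d[1],d[0]);print(o.round(3),np.degrees(yaw))
Rz=R.from_euler('z',yaw).as_matrix()
for n in('top0','scene0'):
  pts=[(0,0,.1),(0,0,.23),(-.022,0,.2),(-.1,0,.084),(.064,.034,.1),(.125,.075,.01)]
  print(n,proj(n,[[o[0],o[1],0]+Rz@np.array(p) for p in pts]).round(0).tolist())
for n,u,v,z in[('can cap',306,249,.135),('bottle cap',251,287,.125),('sock',197,120,.078),('sd',112,229,.01),('sd2',180,276,.005),('knob',224,199,.23)]: print(n,ray_z('top0',u,v,z).round(3))
c=ray_z('top0',256,192,0);print(c)
E
```

```text
[[ 0.648  0.067  0.01 ]
 [ 0.546 -0.037  0.01 ]
 [ 0.371  0.132  0.01 ]
 [ 0.475  0.24   0.01 ]] [0.146 0.243 0.15 ]
[0.51 0.1  0.01] 135.38501911879442
top0 [[228.0, 198.0], [224.0, 199.0], [233.0, 190.0], [261.0, 165.0], [218.0, 231.0], [215.0, 258.0]]
scene0 [[293.0, 192.0], [296.0, 142.0], [287.0, 159.0], [259.0, 218.0], [302.0, 174.0], [305.0, 185.0]]
can cap [ 0.41  -0.06   0.135]
bottle cap [0.33  0.05  0.125]
sock [0.678 0.17  0.078]
sd [0.435 0.374 0.01 ]
sd2 [0.326 0.216 0.005]
knob [0.51 0.1  0.23]
[0.52404543 0.03958414 0.        ]
```

View pics/topc.png

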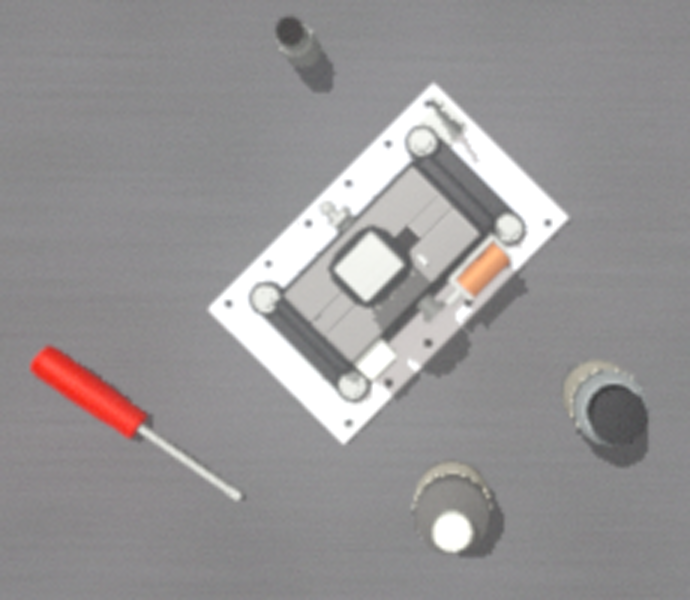

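Plate size, lever position and knob pixel all agree: origin at about (0.510, 0.100), rear at 135.4° in world. I'll push with shut fingers, tool x along the push, TCP z about 0.19. That puts the gripper body at about 0.263, above the knob top at 0.231.

```bash
cat >> h.py <<'E'
YAW=np.radians(135.4); S=np.array([.51,.10,0]); SR=R.from_euler('z',YAW).as_matrix()
def togo(ps):
    o=bot.get_obs(); M=R.from_quat(o['orientation']).as_matrix(); p=np.array(o['eef_pos'])
    w=S+SR@np.array(ps); yw=np.degrees(np.arctan2(M[1,0],M[0,0]))
    print('sel frame tcp mm',(SR.T@(p-S)*1000).round(1),'to go tool mm',(M.T@(w-p)*1000).round(1),'yaw',round(-((135.4-yw+180)%360-180),2),'clock',o['clock'],'f',np.round(o['wrist_force'],1),'j',np.round(o['joint_pos'],2))
E
python3 -c "
from h import *; togo([-.085,0,.235])"
```

```text
sel frame tcp mm [-321.8  638.9  230.5] to go tool mm [ 528.3 -430.3   -3.8] yaw -108.82 clock 0.1 f [0.5 0.6 0.3] j [ 1.04  0.63  0.04  1.52 -0.03  1.   -0.02]
```

```bash
python3 -m inch '[8,-7,0,-2,-1, 28,-23,0,-7,-1, 54,-44,0,-13,-1, 80,-65,0,-19,-1, 106,-86,0,-25,-1, 132,-107,0,-31,-1, 158,-128,0,-37,-1, 184,-149,0,-43,-1, 210,-170,0,-49,-1, 236,-191,0,-55,-1, 254,-206,0,-60,-1, 264,-215,0,-62,-1]' 30; python3 -c "
from h import *; togo([-.085,0,.235])"
```

```text
clock: 1.1
eef_pos: [0.432, -0.2667, 0.2315]
orientation: [0.712, 0.702, 0.001, -0.0]
wrist_force: [0.3, 0.8, -0.7]
opening: 0.0001
sel frame tcp mm [-201.9  315.8  231.5] to go tool mm [309.  133.9  -2.9] yaw -46.27 clock 1.1 f [ 0.3  0.8 -0.7] j [ 0.7   0.44 -0.29  1.9   0.16  0.82  0.32]
```

```bash
python3 -m inch '[10,4,0,-2,-1, 34,15,0,-6,-1, 66,28,0,-11,-1, 98,42,0,-16,-1, 130,56,0,-21,-1, 162,70,0,-26,-1, 194,84,0,-31,-1, 226,98,0,-36,-1, 258,112,0,-40,-1, 285,123,0,-44,-1, 302,131,-3,-46,-1, 309,134,-3,-46.3,-1]'; python3 - <<'E'
from h import *
togo([-.062,0,.19])
snap('wrist','w1'); snap('top','top1'); snap('scene','scene1')
a=cv2.imread('pics/scene1.png')[90:280,200:380]; b=cv2.imread('pics/top1.png')[110:300,140:320]
cv2.imwrite('pics/m1.png',np.hstack([cv2.resize(i,(400,422),interpolation=cv2.INTER_CUBIC) for i in(a,b)]))
E
```

```text
clock: 2.1
eef_pos: [0.5737, 0.0374, 0.2345]
orientation: [0.382, 0.924, 0.001, 0.0]
wrist_force: [-0.2, -0.1, -0.4]
opening: -0.0
sel frame tcp mm [-8.930e+01 -1.000e-01  2.345e+02] to go tool mm [27.3 -0.4 44.5] yaw -0.33 clock 2.1 f [-0.2 -0.1 -0.4] j [ 0.22  0.56 -0.51  1.72  0.32  0.95  0.37]
```

View pics/m1.png

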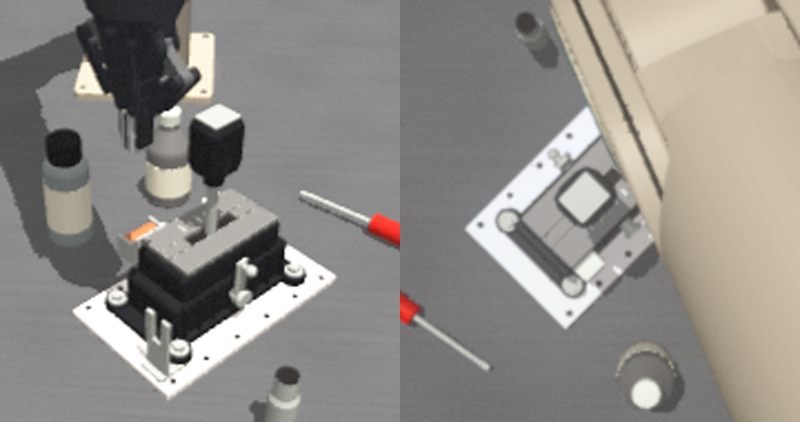

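View pics/w1.png

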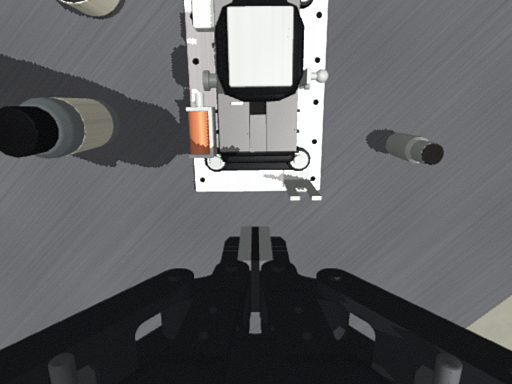

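Close up, the lever is upright. The closed fingertips (wrist image, about (256,240)) line up with the knob (about (260,45)), and the fork is below the fingers. I'll descend and come near.

```bash
python3 -m inch '[2,0,8,0,-1, 6,0,20,0,-1, 12,0,32,0,-1, 20,0,41,0,-1, 26,0,44,0,-1, 30,0,44,0,-1, 34,0,44,0,-1, 38,0,44,0,-1, 42,0,44,0,-1, 46,0,44,0,-1, 48,0,44,0,-1, 48,0,44,0,-1]'; python3 -c "
from h import *; togo([-.033,0,.19])"
```

```text
clock: 3.25
eef_pos: [0.5383, 0.0692, 0.1906]
orientation: [0.383, 0.924, 0.0, 0.0]
wrist_force: [0.7, 1.2, 1.0]
opening: -0.0001
sel frame tcp mm [-41.8   2.1 190.6] to go tool mm [8.8 2.  0.6] yaw -0.48 clock 3.25 f [0.7 1.2 1. ] j [ 0.15  0.57 -0.49  1.85  0.36  0.81  0.26]
```

```bash
python3 -m inch '[2,0,0,0,-1, 4,0,0,0,-1, 6,1,0,0,-1, 8,1,0,0,-1, 10,1,0,0,-1, 12,1,0,0,-1, 14,1,0,0,-1, 16,1,0,0,-1, 16,1,0,0,-1]'; python3 - <<'E'
from h import *
togo([.015,0,.19]); snap('scene','s2')
a=cv2.imread('pics/s2.png')[90:280,200:380]; cv2.imwrite('pics/m2.png',cv2.resize(a,(540,570),interpolation=cv2.INTER_CUBIC))
E
```

```text
clock: 4.0
eef_pos: [0.5296, 0.0791, 0.1908]
orientation: [0.384, 0.923, -0.0, 0.002]
wrist_force: [4.2, -5.2, -0.0]
opening: 0.0
sel frame tcp mm [-28.6   1.1 190.8] to go tool mm [43.6  0.6  0.6] yaw -0.59 clock 4.0 f [ 4.2 -5.2 -0. ] j [ 0.12  0.55 -0.49  1.88  0.36  0.8   0.23]
```

View pics/m2.png

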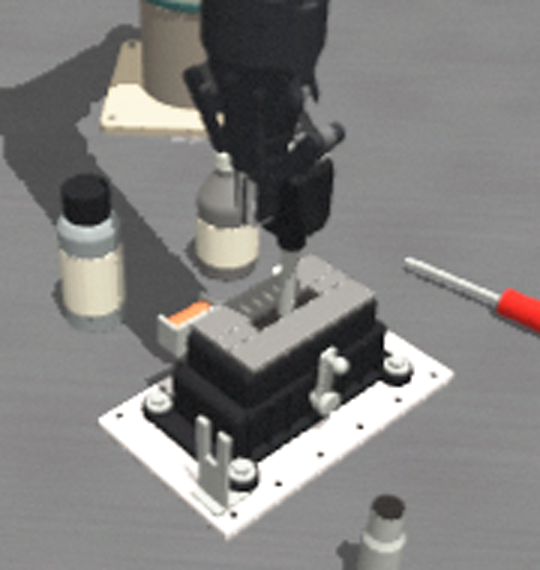

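The fingers are on the front face with about 6.7 N of reaction along the gate, and the lever is starting to lean. I'll continue slowly.

```bash
python3 -m inch '[2,0,0,0,-1, 4,0,0,0,-1, 6,0,0,0,-1, 8,0,0,0,-1, 10,0,0,0,-1, 12,0,0,0,-1, 14,0,0,0,-1, 16,0,0,0,-1, 18,0,0,0,-1, 20,0,0,0,-1, 20,0,0,0,-1]'; python3 -c "
from h import *; togo([.015,0,.19])"; python3 -m inch '[2,0,0,0,-1, 4,0,0,0,-1, 6,0,0,0,-1, 8,0,0,0,-1, 8,0,0,0,-1]';  python3 -c "
from h import *; togo([.015,0,.19])"
```

```text
clock: 4.97
eef_pos: [0.5133, 0.0954, 0.1902]
orientation: [0.383, 0.924, -0.0, -0.0]
wrist_force: [0.3, -0.5, -0.6]
opening: 0.0
sel frame tcp mm [ -5.6   1.  190.2] to go tool mm [20.6  0.8  0.2] yaw -0.47 clock 4.9667 f [ 0.3 -0.5 -0.6] j [ 0.1   0.54 -0.49  1.91  0.35  0.78  0.19]
clock: 5.38
eef_pos: [0.5099, 0.0986, 0.1903]
orientation: [0.384, 0.923, -0.0, 0.002]
wrist_force: [5.4, -4.9, -2.8]
opening: -0.0004
sel frame tcp mm [ -0.9   1.  190.3] to go tool mm [15.9  0.9  0.3] yaw -0.61 clock 5.3833 f [ 5.4 -4.9 -2.8] j [ 0.09  0.53 -0.49  1.92  0.35  0.77  0.18]
```

```bash
python3 -m inch '[2,0,0,0,-1, 4,0,0,0,-1, 6,0,0,0,-1, 8,0,0,0,-1, 9,0,0,0,-1, 9,0,0,0,-1]';  python3 - <<'E'
from h import *
togo([.015,0,.19]); snap('scene','s3')
a=cv2.imread('pics/s3.png')[90:280,200:380]; cv2.imwrite('pics/m3.png',cv2.resize(a,(540,570),interpolation=cv2.INTER_CUBIC))
E
```

```text
clock: 5.88
eef_pos: [0.5012, 0.1076, 0.1903]
orientation: [0.384, 0.924, 0.0, -0.001]
wrist_force: [0.6, 0.3, -0.9]
opening: 0.0002
sel frame tcp mm [ 11.6   0.8 190.3] to go tool mm [3.4 0.8 0.3] yaw -0.5 clock 5.8833 f [ 0.6  0.3 -0.9] j [ 0.07  0.53 -0.49  1.93  0.35  0.77  0.16]
```

View pics/m3.png

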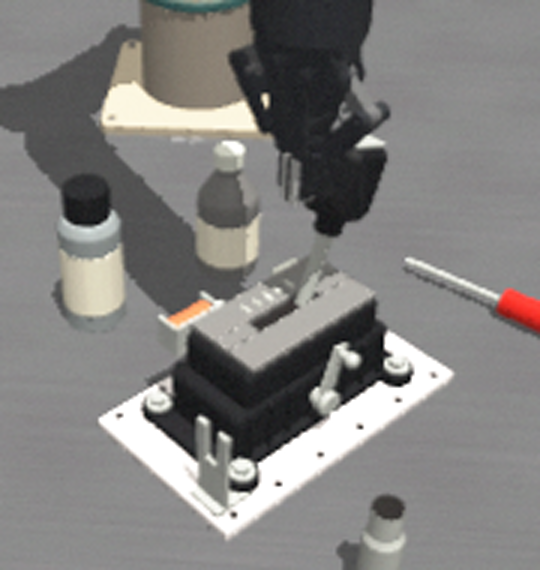

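The lever has snapped on: the force dropped to zero and there is a gap between fingers and knob. I'll back off and check.

```bash
python3 -m inch '[-4,0,0,0,-1, -14,0,0,0,-1, -28,0,0,0,-1, -42,0,0,0,-1, -56,0,0,0,-1, -68,0,-5,0,-1, -76,0,-15,0,-1, -82,0,-28,0,-1, -84,0,-36,0,-1, -84,0,-40,0,-1, -84,0,-40,0,-1, -84,0,-40,0,-1]';  python3 - <<'E'
from h import *
togo([.015,0,.19]); snap('scene','s4'); snap('wrist','w4')
for th in(.17,.34):
  P=[S+SR@np.array([np.sin(th)*h+c*np.cos(th),0,.038+np.cos(th)*h-c*np.sin(th)]) for h,c in((192,0),(132,0),(162,-22),(70,0))for h,c in((h/1000,c/1000),)]
  print(th,((proj('s4',P)-[200,90])*[3,3]).round().tolist())
a=cv2.imread('pics/s4.png')[90:280,200:380]; cv2.imwrite('pics/m4.png',cv2.resize(a,(540,570),interpolation=cv2.INTER_CUBIC))
A=cv2.imread('pics/scene0.png').astype(int);B=cv2.imread('pics/s4.png').astype(int)
E
```

```text
clock: 6.93
eef_pos: [0.5608, 0.0476, 0.2303]
orientation: [0.384, 0.924, 0.0, -0.0]
wrist_force: [-0.4, -0.1, 0.2]
opening: 0.0003
sel frame tcp mm [-73.    1.7 230.3] to go tool mm [88.   0.9 40.3] yaw -0.5 clock 6.9333 f [-0.4 -0.1  0.2] j [ 0.2   0.54 -0.51  1.76  0.32  0.92  0.34]
0.17 [[321.0, 143.0], [305.0, 219.0], [291.0, 189.0], [290.0, 292.0]]
0.34 [[352.0, 137.0], [326.0, 215.0], [319.0, 178.0], [301.0, 289.0]]
```

View pics/m4.png

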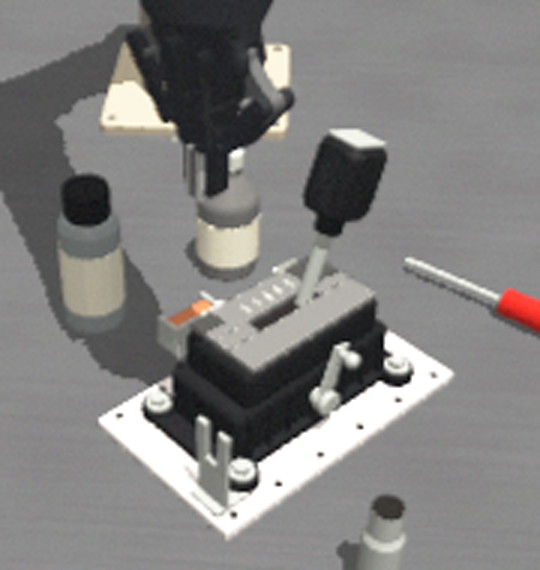

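The knob top is at (355,140), against a predicted (352,137) for 0.34 rad and (321,143) for Drive. So the lever is in the last position, the arm is clear, and the bystanders have not moved. Handing in.

```bash
python3 -c "
from h import *; print(bot.close_job())"
```

```text
the job is handed in; nothing more can be done
None
```

The lever is in the last position at the rear end of the gate and stays there by itself; I handed the job in at about 7 s of the 35 s allowed. I pushed the front face of the knob slowly with the shut fingers, through the Drive click and on, then backed the arm off.

- **Lever:** In the final picture, with the hand away, the knob top is within about 4 px (in the 3x enlarged crop) of where it should be for 0.34 rad. It is more than 30 px from the Drive position.
- **Forces:** I read the wrist force only between moves. The highest reading was about 8 N while pushing, and it was near zero after the release.
- **Bystanders:** The can, bottle, socket and screwdriver look unmoved in the pictures; I checked this by eye and did not measure it.
- **Not directly read:** The joint angle and the contact forces on the lever are not in the state, so the two steps on the way are inferred from force and tool position. No check failed or disagreed.

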